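# Tuck the soap case's flap under its lip

## Robot

A 6-joint arm with a two-finger parallel gripper is mounted at the origin on the work surface. World frame = base frame: x ahead of the robot, y to its left, z up, the work surface at z = 0. Lengths are in m, angles in rad, forces in N, time in s.
With the tool pointing down it reaches from about 0.35 to 0.975 m from the base axis. Payload 4.9 kg.
Tool frame: the origin (TCP) lies at the very end of the fingers, on their centre line; the grasp point (between the pads) lies behind it (manip.grip_depth is the z of the grasp point in the tool frame, in m); z points along the fingers, y is the direction in which the jaws open and shut (so a half turn about z gives the same grasp; the last joint's range is limited). The gripper opens to 85 mm and grips with 20 to 120 N. Pads are 22 mm wide; open, the fingers measure 114 mm over their backs; the gripper's body (76 mm by 85 mm) begins 54 mm behind the grasp point. The pads swing forward as they close: fully open they stand 13 mm farther back than shut.
Start: joints at [-1.219, 0.053, 1.613, -0, 1.476, -0.119], TCP at [0.283, -0.557, 0.231] pointing down, gripper open.
Joint ranges: [-3.01, 3.01], [-1.01, 2.22], [0.06, 2.58], [-1.02, 4.17], [0.09, 2.62], [-3.14, 3.14]. Speed limits (rad/s): [2.57, 2.57, 3.14, 3.14, 3.14, 3.14].

## Interface

Orientations are given as a unit quaternion [w, x, y, z].
In Python, from plant import state, optics, manip, silhouettes, place_of gives the robot as it stands. The module is installed in compiled form; this text tells all that it offers.
- The arm moves only by the tool jog_arm, never from a script. Its argument "increments" is a list of rows, each an object with "slide": the shift along the tool's x, y, z in mm, a list of three; "rotation": the turn, a rotation vector about the tool's x, y, z in degrees, a list of three. A call has 1 to 20 rows; each row shifts and turns the commanded pose from where the row before left it, along the tool's axes as they then stand; what a row does not reach is not made up. A row lasts 1/12 s, in which the tool goes at most 41.7 mm and 7.16 degrees, less where a joint would pass 70% of its speed; a pose out of reach is approached as far as the arm can. A call with a gripper value outside its range is refused whole. "fingers" is the opening, from 0 (shut) to 1 (fully open), set as the call begins (left out, the last holds). The fingers move at their own pace and stop on an object; the grip force is fixed at half the most. Time passes only in rows, so rows that do not move let the fingers close. It gives the time, the measured TCP pose, the force and the opening at its end, in the units of the state.
- state(): the state, without advancing time (a new reading comes with each control period).
- optics.grab_frame(name): name is "side" or "top" or "wrist"; returns a dict with "frame" (400x640x3 uint8, blue, green, red), "camera_matrix" (3x3 intrinsics, pixels), "distortion" ([k1, k2, p1, p2, k3] as OpenCV has them; the pictures are not rectified), "R" (3x3) and "t" (3): a world point X has camera coordinates R X + t. Camera axes: x right, y down, z forward; pixel columns grow to the right and rows downward; lengths in m; the calibration is good to about 2 mm. A picture is of the moment at which its call begins. There is no depth.
- manip.job_done(): hands the job in, once; it reports no verdict.
Trained networks look in the newest picture that a camera, given by its name, has taken for a name from the list of things; names that differ only in an ending like _2 or _b are one class to them, and where a whole thing is asked for, a point or a joint stands for the part that bears it (a point fixed in the world has none). Each returns a list of dicts, best first, with "score" (0 to 1); they miss things now and then, are a little off and sometimes report something else, mostly with a low value. They report only what shows in the picture. A call takes as long as a camera call. They do not tell look-alikes from the thing itself.
- silhouettes(thing, camera): "mask" (400x640 bool, what is visible of it) and "bbox" ([left, top, right, bottom] in pixels, round what is visible of it).
- place_of(thing, camera): "uv" ([column, row] in pixels: a listed point, or the origin of a listed thing).
The state is a dict: "time": time; "joint_pos": joint angles; "joint_vel": joint speeds; "joint_efforts": joint torques, N m; "tool_pos": TCP position; "tool_rot": TCP orientation; "contact_force": force on the tool from outside, world axes, zero at the start; "ft_torque": the same for the moment, N m; "gripper_width": opening from 0.0 (shut) to 1.0 (fully open).
Only numpy, scipy, OpenCV 4.12 (cv2) and the standard library are available. Lean on these libraries where they do the work, as an engineer would, in place of code of your own. Each camera call takes 0.05 s, during which the arm holds its last target.

## Task

Close the soap case on the white ledge: push its sprung coral flap over with the fingertips until it lies flat across the opening, and, keeping it pressed down, push it by its white ridge as far as it goes so that its free edge is fully tucked beneath the dark lip and stays shut when you let go. Work gently, only touch and push - do not pinch the flap between the fingers - and leave everything else on the ledge standing where it is.

Things in the scene. Friction and masses are not known exactly. Their poses are not given: they have to be found in the camera images.
- case: Teal soap case, an open box fixed to the ledge, 140 (its x) x 100 (its y) x 56 mm high, holding two soap tablets. Origin: centre of its underside, on the ledge; z up. Its hinge is along its -x rim (the side nearer the robot); its +x wall rises to 71.5 mm and carries the lip. Only its place and yaw vary.
- hinge_line (a point): Middle of the flap's hinge axis when the flap is fully drawn back (flap_slide 0): 65 mm to -x of the case's middle, 60 mm above the ledge; the axis runs along the case's y. Fixed to the case, axes as the case's.
- lip_edge (a point): Middle of the lower inner edge of the dark retaining lip, a fixed bar 100 mm wide and 6 mm thick that overhangs the far (+x) end of the opening by 18 mm; 52 mm to +x of the case's middle, 65.5 mm above the ledge. The folded flap, 5 mm thick, lies with its top at 62.5 mm, so 3 mm beneath the lip. The flap's edge strikes the lip if it comes down with flap_slide above about 5 mm.
- flap (a joint): Hinge angle in rad of the stiff coral flap (plate 112 mm from hinge axis to free edge, 90 mm wide, 5 mm thick, centred on the hinge axis): 0 = folded flat over the opening (a stop), 1.57 = upright, up to 2.0 = leaning back towards the robot. It starts open at 1.55 to 1.85. The hinge is sprung open (about 0.04 N m per rad, with some friction): let go of while flat and not tucked, it springs up to some 45 to 65 degrees. About 1.5 N at mid-flap holds it down.
- flap_slide (a joint): How far, in m, the whole flap with its hinge pin has slid in its slots along the case's +x, towards the lip: 0 = fully drawn back (starts at 0 to 0.002, free edge 3 to 5 mm short of the lip), 0.018 = fully home, free edge 13 mm beneath the lip (a stop). It stays where it is left; sliding takes about 3 N.
- flap_edge (a point): Middle of the flap's free edge, 112 mm from the hinge axis, half-way through its thickness. Its x axis points along the flap away from the hinge, y along the hinge, z out of the outer face (up when folded).
- ridge (a point): Middle of the top of the white push ridge on the flap's outer face (the face towards the robot when open, on top when folded): a bar 70 mm wide along the hinge, 6 mm thick, standing 7 mm proud, its middle 81 mm from the hinge axis. The bare face between hinge and ridge (about 75 mm long) gives room for a fingertip. Axes as flap_edge.
- dispenser: Brushed-steel soap dispenser, 68 mm across, 174 mm high, spout to its -x; loose bystander. Origin: centre of underside.
- tumbler: Yellow plastic tumbler, 72 mm across, 95 mm high; loose bystander, beside the case. Origin: centre of underside.
- brush_stand: Grey-blue silicone stand, 72 mm across, 85 mm high, with two toothbrushes reaching 170 mm; loose bystander, beside the case. Origin: centre of underside.
- vase: Small green glass vase, 68 mm across, 135 mm high; loose bystander beyond the case. Origin: centre of underside.
- saucer: Blue ceramic saucer, 116 mm across, 18 mm high; loose bystander beyond the case. Origin: centre of underside.
- tin: Closed round aluminium tin, 87 mm across, 38 mm high; loose bystander. Origin: centre of underside.
There are look-alikes about, which are no part of the job. Leave any pink or purple look-alike of the case alone.

How it is judged:
By the outcome, as a careful person would: the job done as asked, in the order asked, and still so for the second after the job is handed in, with the robot touching nothing.
It also fails if it takes over 40 s, if anything falls off the work surface, if the arm or the gripper's body presses on something with over 40 N, if the wrist force passes 120 N, or if a joint passes its speed limit or range.

## Working session

There is one attempt and no reset: what is moved stays moved. The work goes in short steps, Python scripts to look and compute and a tool call to move; the robot and the scene stay as the last step left them, time stands still between calls to the robot, and variables do not carry over. Pictures are saved under pics/ and viewed, and the job is handed in when it is done.

Besides the shell and the picture viewer there is one more tool, called after ">>>" as name(argument=value, ...) on one line, values as JSON. jog_arm: Moves the arm, as the interface text tells. Its arguments: {"type":"object","properties":{"increments":{"type":"array","items":{"type":"object","properties":{"slide":{"type":"array","items":{"type":"number"}},"rotation":{"type":"array","items":{"type":"number"}}}}},"fingers":{"type":"number"}},"required":["increments"]}

```bash
mkdir -p pics; cat > h.py <<'E'
import numpy as np, cv2
from plant import state, optics, manip, silhouettes, place_of
def ray(f,uv):
    K=np.array(f["camera_matrix"]);d=np.array(f["distortion"]);R=np.array(f["R"]);t=np.array(f["t"])
    p=cv2.undistortPoints(np.array([[uv]],float),K,d)[0,0]
    return -R.T@t, R.T@np.array([p[0],p[1],1.])
def atz(f,uv,z):
    o,v=ray(f,uv); return o+v*(z-o[2])/v[2]
def tri(obs):
    A=np.zeros((3,3));b=np.zeros(3)
    for f,uv in obs:
        o,v=ray(f,uv);v=v/np.linalg.norm(v);P=np.eye(3)-np.outer(v,v);A+=P;b+=P@o
    return np.linalg.solve(A,b)
def proj(f,X):
    R=np.array(f["R"]);p,_=cv2.projectPoints(np.array(X,float).reshape(-1,3),cv2.Rodrigues(R)[0],np.array(f["t"],float),np.array(f["camera_matrix"]),np.array(f["distortion"]))
    return p[:,0]
E
python3 - <<'E'
from h import *
s=state();print(s)
F={}
for c in ["side","top","wrist"]:
    f=F[c]=optics.grab_frame(c);cv2.imwrite(f"pics/a_{c}.png",f["frame"])
    print(c,"cam",-np.array(f["R"]).T@f["t"])
    for n in ["case","hinge_line","lip_edge","flap_edge","ridge"]:
        print(n,[(round(r["score"],2),np.round(r["uv"],1)) for r in place_of(n,c)][:4])
E
```

```text
{'time': 0.0, 'joint_pos': array([-1.21900222e+00,  5.33769897e-02,  1.61432883e+00, -8.40179104e-06,
        1.47600837e+00, -1.19009635e-01]), 'joint_vel': array([-0.00059373,  0.00151989,  0.00021747, -0.00090964, -0.00071663,
        0.00272317]), 'joint_efforts': array([-2.50874378e-03, -3.93679547e+01, -3.70182431e+01, -3.83768902e-04,
        6.81197052e-03,  3.58079390e-06]), 'tool_pos': array([ 0.28327223, -0.55640026,  0.23002974]), 'tool_rot': array([-1.05310746e-03,  9.72420049e-01,  2.33234051e-01, -1.27340153e-04]), 'contact_force': array([0.33261573, 0.26376815, 0.88561291]), 'ft_torque': array([ 0.05264407, -0.00201477, -0.00991093]), 'gripper_width': 1.0020123225304083}
side cam [0.51626446 0.73337731 0.86083491]
case [(0.72, array([299.1, 159. ])), (0.64, array([336. , 206.5])), (0.61, array([376.2, 254. ]))]
hinge_line [(0.93, array([321. , 145.4])), (0.7, array([353.9, 196.9])), (0.7, array([399.1, 248.9]))]
lip_edge [(0.77, array([360.3, 235.8])), (0.75, array([282.6, 144.7])), (0.66, array([313.8, 186. ]))]
flap_edge [(0.95, array([359. , 240.2])), (0.92, array(
[... 209 characters left out ...]
2660037e-04  1.12116496e+00]
case [(0.9, array([419.6, 177.5])), (0.68, array([291.8, 267. ])), (0.6, array([349.2, 222.2]))]
hinge_line [(0.91, array([426.1, 192. ])), (0.7, array([284.4, 287.7])), (0.59, array([347.8, 241. ])), (0.3, array([301. , 197.1]))]
lip_edge [(0.98, array([420.8, 149.2])), (0.93, array([352.5, 199.3])), (0.87, array([295.2, 246.3]))]
flap_edge [(0.92, array([294. , 244.9])), (0.72, array([424.8, 153.5])), (0.43, array([350. , 240.8])), (0.31, array([482.5, 263.1]))]
ridge [(0.96, array([426.9, 160.7])), (0.64, array([293. , 259.3])), (0.6, array([345.5, 240.5]))]
wrist cam [ 0.3572417  -0.51973132  0.37371061]
case []
hinge_line []
lip_edge []
flap_edge []
ridge []
```

View pics/a_side.png

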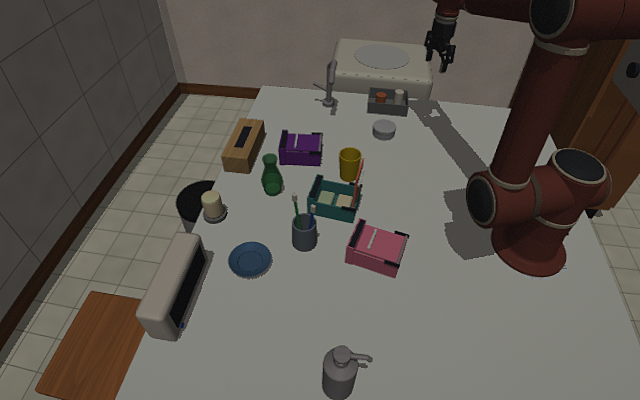

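View pics/a_top.png

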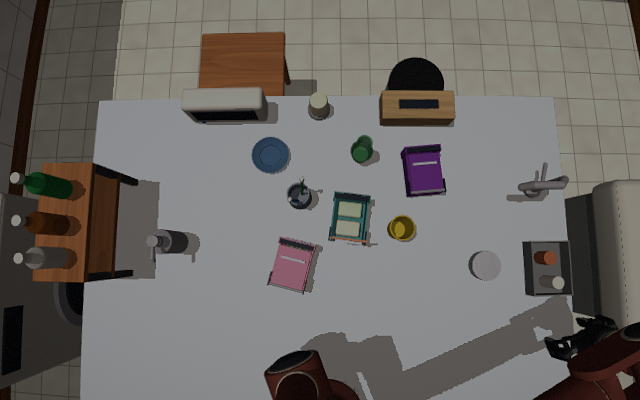

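The teal case is the open one: side view around (336,200), top view around (350,220). Its flap stands upright. The pink case at top (293,265) and the purple one at (423,170) are closed look-alikes.

```bash
python3 - <<'E'
from h import *
F={c:optics.grab_frame(c) for c in["side","top"]}
S={"case":(336,206.5),"hinge":(353.9,196.9),"lip":(313.8,186.),"edge":(359.7,170),"ridge":(364.8,176.6)}
T={"case":(349.2,222.2),"hinge":(347.8,241),"lip":(352.5,199.3),"edge":(350,240.8),"ridge":(345.5,240.5)}
Z={"case":0,"hinge":.06,"lip":.0655}
for n in S:
    X=tri([(F["side"],S[n]),(F["top"],T[n])]);print(n,X.round(4), [ (proj(F[c],X)[0]-q[n]).round(1) for c,q in(("side",S),("top",T))], [atz(F[c],q[n],Z[n]).round(4) for c,q in(("side",S),("top",T))] if n in Z else "")
for n in["tumbler","brush_stand","vase","saucer","tin","dispenser"]:
  for c in F: print(n,c,[(round(r["score"],2),atz(F[c],r["uv"],0).round(3)[:2]) for r in place_of(n,c)][:2])
for c,x0,y0 in(("top",300,160),("side",270,120)):
    im=F[c]["frame"][y0:y0+110,x0:x0+120]; cv2.imwrite(f"pics/b_{c}.png",cv2.resize(im,None,fx=5,fy=5,interpolation=cv2.INTER_CUBIC))
E
```

```text
case [ 0.5648 -0.0716 -0.0043] [array([0.5, 0.1]), array([ 0. , -0.5])] [array([ 0.5662, -0.0677,  0.    ]), array([ 0.5629, -0.0713,  0.    ])]
hinge [ 0.5102 -0.0632  0.0544] [array([1.7, 0.2]), array([ 0. , -1.8])] [array([ 0.5153, -0.0579,  0.06  ]), array([ 0.505 , -0.0627,  0.06  ])]
lip [ 0.6302 -0.0775  0.0665] [array([2.1, 0.4]), array([-0.1, -2.2])] [array([ 0.6369, -0.0793,  0.0655]), array([ 0.6239, -0.0776,  0.0655])]
edge [ 0.5055 -0.0625  0.1617] [array([0.8, 0.1]), array([ 0. , -0.9])] 
ridge [ 0.4982 -0.0511  0.1505] [array([-2.3, -0.4]), array([-0.1,  2.4])] 
tumbler side [(0.86, array([ 0.54 , -0.228])), (0.29, array([ 0.421, -0.45 ]))]
tumbler top [(0.81, array([ 0.548, -0.212]))]
brush_stand side [(0.58, array([0.635, 0.086]))]
brush_stand top []
vase side [(0.6, array([ 0.782, -0.106]))]
vase top [(0.65, array([ 0.765, -0.097]))]
saucer side [(0.87, array([0.777, 0.167]))]
saucer top [(0.74, array([0.772, 0.176]))]
tin side [(0.7, array([ 0.426, -0.425]))]
tin top [(0.73, array([ 0.429, -0.463]))]
dispenser side [(0.72, array([0.508, 0.45 ]))]
dispenser top [(0.65, array([0.512, 0.456]))]
```

View pics/b_top.png

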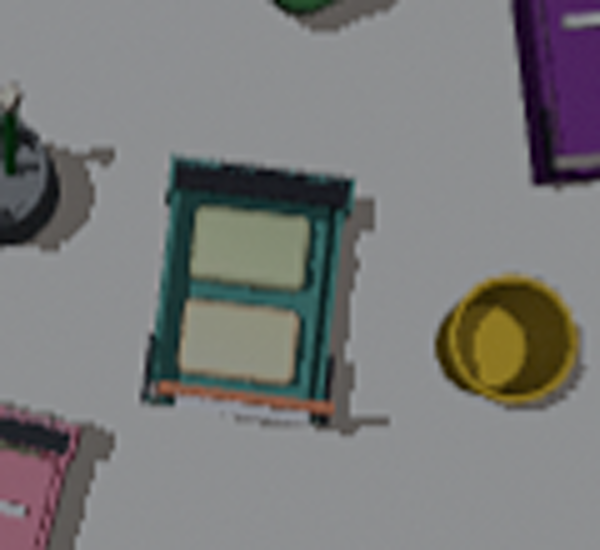

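View pics/b_side.png

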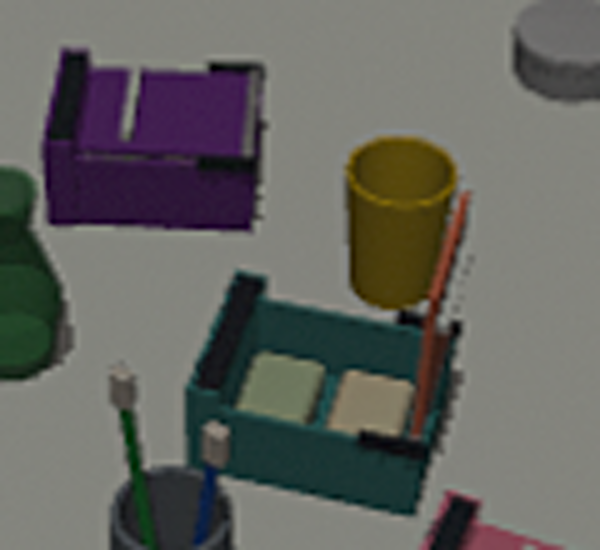

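>>> jog_arm(fingers=0, increments=[{"slide": [0, 0, -7], "rotation": [0, 0, 6.8]}, {"slide": [0, 0, -7], "rotation": [0, 0, 6.8]}, {"slide": [0, 0, -7], "rotation": [0, 0, 6.8]}, {"slide": [0, 0, -7], "rotation": [0, 0, 6.8]}, {"slide": [0, 0, -7], "rotation": [0, 0, 6.8]}, {"slide": [8, -37.4, -5], "rotation": [0, 0, 0]}, {"slide": [8, -37.4, -5]}, {"slide": [8, -37.4, -5]}, {"slide": [8, -37.4, -5]}, {"slide": [8, -37.4, -5]}, {"slide": [8, -37.4, -5]}, {"slide": [8, -37.4, -5]}, {"slide": [8, -37.4, -5]}, {"slide": [8, -37.4, -5]}, {"slide": [8, -37.4, -5]}, {"slide": [8, -37.4, -5]}, {"slide": [8, -37.4, -5]}, {"slide": [8, -37.4, -5]}, {"slide": [8, -37.4, -5]}, {"slide": [0, 0, 0]}])

```text
invalid input
```

>>> jog_arm(fingers=0, increments=[{"slide": [0, 0, -7], "rotation": [0, 0, 6.8]}, {"slide": [0, 0, -7], "rotation": [0, 0, 6.8]}, {"slide": [0, 0, -7], "rotation": [0, 0, 6.8]}, {"slide": [0, 0, -7], "rotation": [0, 0, 6.8]}, {"slide": [0, 0, -7], "rotation": [0, 0, 6.8]}, {"slide": [8, -37.4, -5], "rotation": [0, 0, 0]}, {"slide": [8, -37.4, -5], "rotation": [0, 0, 0]}, {"slide": [8, -37.4, -5], "rotation": [0, 0, 0]}, {"slide": [8, -37.4, -5], "rotation": [0, 0, 0]}, {"slide": [8, -37.4, -5], "rotation": [0, 0, 0]}, {"slide": [8, -37.4, -5], "rotation": [0, 0, 0]}, {"slide": [8, -37.4, -5], "rotation": [0, 0, 0]}, {"slide": [8, -37.4, -5], "rotation": [0, 0, 0]}, {"slide": [8, -37.4, -5], "rotation": [0, 0, 0]}, {"slide": [8, -37.4, -5], "rotation": [0, 0, 0]}, {"slide": [8, -37.4, -5], "rotation": [0, 0, 0]}, {"slide": [8, -37.4, -5], "rotation": [0, 0, 0]}, {"slide": [8, -37.4, -5], "rotation": [0, 0, 0]}, {"slide": [8, -37.4, -5], "rotation": [0, 0, 0]}, {"slide": [0, 0, 0], "rotation": [0, 0, 0]}])

```text
time: 3.27
tool_pos: [0.46, -0.0458, 0.3378]
tool_rot: [-0.001, 0.998, -0.057, 0.001]
contact_force: [0.6, -1.0, -0.0]
gripper_width: -0.003
```

```bash
python3 - <<'E'
from h import *
s=state();print(s["time"],s["tool_pos"],s["tool_rot"],s["contact_force"],s["gripper_width"],manip.grip_depth)
f=optics.grab_frame("wrist");cv2.imwrite("pics/c_wrist.png",f["frame"]);R=np.array(f["R"]);print(-R.T@f["t"],R)
for n in ["case","hinge_line","lip_edge","flap_edge","ridge"]:
        print(n,[(round(r["score"],2),np.round(r["uv"],1)) for r in place_of(n,"wrist")][:4])
E
```

```text
3.2667 [ 0.46004913 -0.04576343  0.33779796] [-0.00108409  0.99836185 -0.05718672  0.00145437] [ 0.58058883 -1.01313543 -0.01116753] -0.0032586264784281705 -0.0187
[ 0.54180851 -0.05564039  0.48042291] [[-0.1135355  -0.99353118 -0.0023405 ]
 [-0.94230587  0.10693447  0.31721392]
 [-0.31491164  0.03822051 -0.94835112]]
case [(0.83, array([330.1,  63.3])), (0.61, array([226. , 168.3])), (0.44, array([326.3, 112.4])), (0.44, array([329.9, 123.7]))]
hinge_line [(0.94, array([330.2, 112.3])), (0.76, array([213.9, 225.8]))]
lip_edge [(0.97, array([328.4,   6.4]))]
flap_edge [(0.6, array([330.5, 123.2])), (0.59, array([214.9, 146.7]))]
ridge [(0.83, array([214.5, 168.1])), (0.72, array([324.5, 127. ]))]
```

View pics/c_wrist.png

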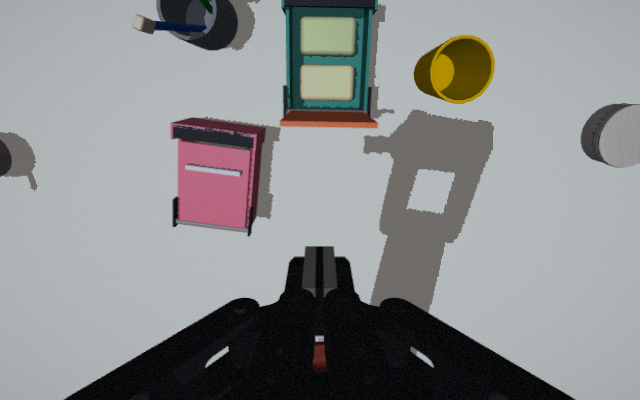

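The wrist view shows the teal case at the top centre. Its coral flap edge is at (330,123), its lip at (328,6), and the pink look-alike is to the left at (215,175).

```bash
cat > fit.py <<'E'
from h import *
from scipy.optimize import least_squares
def c2w(p,x,y,th):
    p=np.atleast_2d(p);c,s=np.cos(th),np.sin(th);return np.c_[x+c*p[:,0]-s*p[:,1],y+s*p[:,0]+c*p[:,1],p[:,2]]
E
python3 - <<'E'
from fit import *
F={c:optics.grab_frame(c) for c in["side","top","wrist"]}
P={"case":(0,0,0),"h":(-.065,0,.06),"l":(.052,0,.0655)}
O=[("side","case",(336,206.5)),("side","h",(353.9,196.9)),("side","l",(313.8,186)),("top","case",(349.2,222.2)),("top","h",(347.8,241)),("top","l",(352.5,199.3)),("wrist","case",(330.1,63.3)),("wrist","h",(330.2,112.3)),("wrist","l",(328.4,6.4))]
def res(p): return np.concatenate([proj(F[c],c2w(P[n],*p))[0]-uv for c,n,uv in O])
r=least_squares(res,[.57,-.07,-.12],loss="soft_l1");p=r.x;print(p,np.degrees(p[2]));print(res(p).reshape(-1,2).round(1))
np.save("pose.npy",p)
W=.05;bx=[(-.07,-W,.056),(-.07,W,.056),(.07,W,.0715),(.07,-W,.0715)];lip=[(.052,-W,.0655),(.052,W,.0655),(.07,W,.0715),(.07,-W,.0715)];bot=[(-.07,-W,0),(-.07,W,0),(.07,W,0),(.07,-W,0)]
th=1.62
def fl(r,y,n): return (-.065+r*np.cos(th)-n*np.sin(th),y,.06+r*np.sin(th)+n*np.cos(th))
flp=[fl(0,-.045,0),fl(0,.045,0),fl(.112,.045,0),fl(.112,-.045,0)]
for c,(x0,y0,k) in {"side":(280,130,7),"top":(315,180,9),"wrist":(260,0,5)}.items():
    im=cv2.resize(F[c]["frame"][y0:y0+(85 if c!="wrist" else 120),x0:x0+(110 if c!="wrist" else 140)],None,fx=k,fy=k,interpolation=cv2.INTER_CUBIC) if c!="top" else cv2.resize(F[c]["frame"][y0:y0+65,x0:x0+80],None,fx=k,fy=k,interpolation=cv2.INTER_CUBIC)
    for q,col in((bx,(255,0,0)),(lip,(0,255,255)),(bot,(0,255,0)),(flp,(255,0,255))):
        u=((proj(F[c],c2w(q,*p))-[x0,y0]+.5)*k).astype(int);cv2.polylines(im,[u],True,col,1)
    cv2.imwrite(f"pics/d_{c}.png",im)
E
```

```text
[ 0.56955804 -0.07760799 -0.10002361] -5.730930482464433
[[-0.7 -2.5]
 [ 3.9 -2.8]
 [ 5.4 -0.3]
 [ 2.1 -2.2]
 [ 3.   0. ]
 [ 1.8  0.9]
 [-2.7 -3. ]
 [-0.8  1.1]
 [-0.4 -0. ]]
```

View pics/d_side.png

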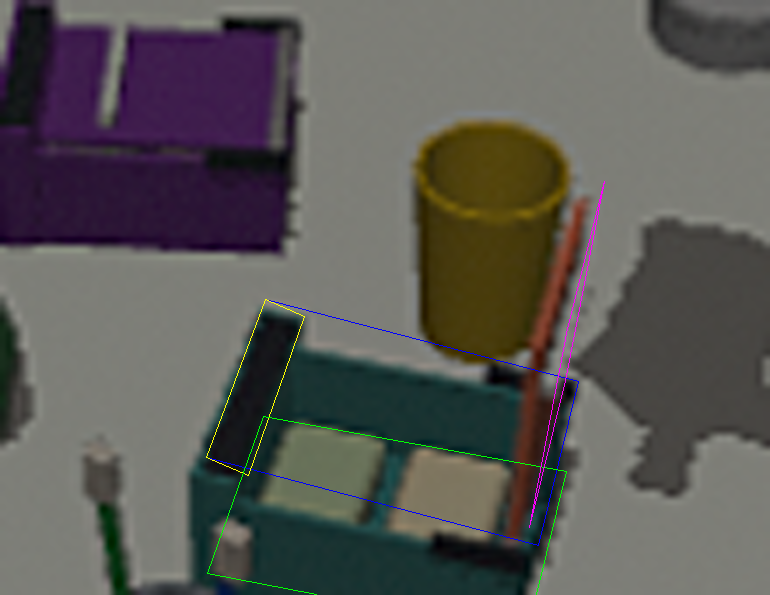

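View pics/d_top.png

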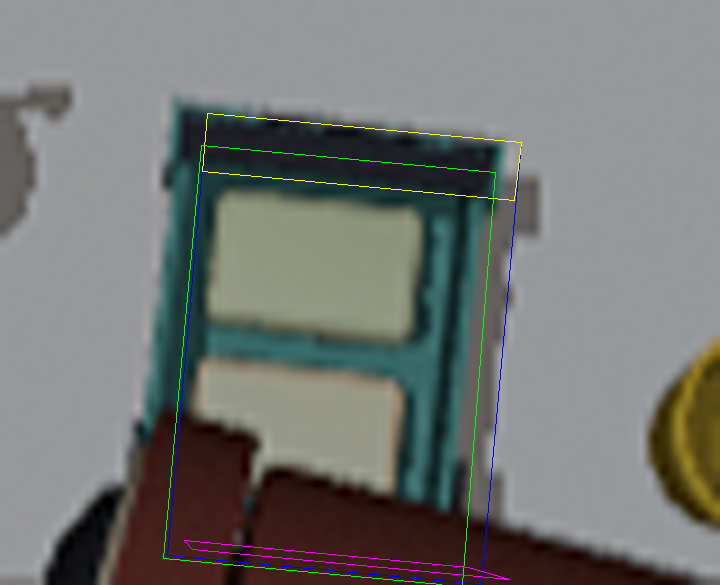

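View pics/d_wrist.png

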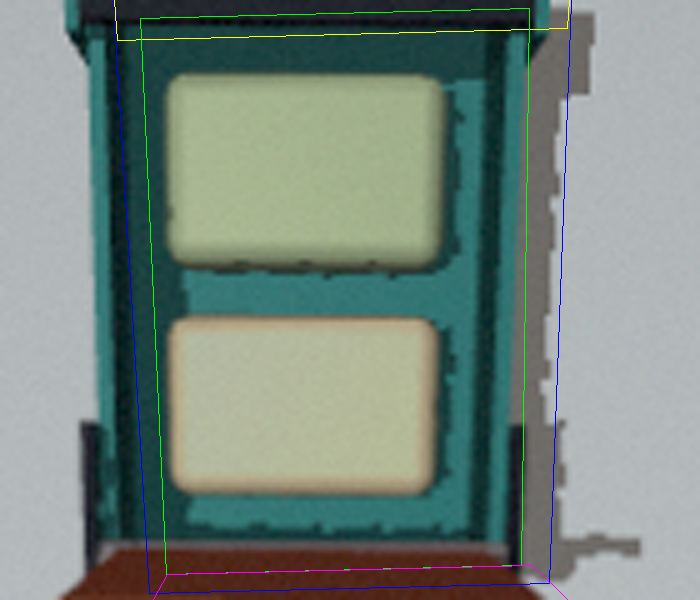

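```bash
cat > obs.py <<'E'
from fit import *
W=.05
O=[("side",(.07,-W,.0715),(317.8,173.1)),("side",(.07,W,.0715),(307.4,196.6)),("side",(.052,-W,.0715),(322.6,174.9)),("side",(.052,W,.0715),(312.8,197.1)),
("top",(.07,W,.0715),(334.3,190.3)),("top",(.07,-W,.0715),(370.6,195.6)),("top",(.052,W,.0715),(334.9,197.3)),("top",(.052,-W,.0715),(370,201.2)),
("wrist",(.052,W,.0715),(273.1,4.5)),("wrist",(.052,-W,.0715),(369.5,3.9))]
E
python3 - <<'E'
from obs import *
F={c:optics.grab_frame(c) for c in["side","top","wrist"]}
def res(p): return np.concatenate([proj(F[c],c2w(n,*p))[0]-uv for c,n,uv in O])
for cs in (["side"],["top"],["top","wrist"],["side","top","wrist"]):
    g=lambda p:np.concatenate([proj(F[c],c2w(n,*p))[0]-uv for c,n,uv in O if c in cs])
    r=least_squares(g,[.57,-.07,-.12],x_scale=.01,loss="soft_l1");print(cs,r.x.round(4),np.degrees(r.x[2]).round(1),g(r.x).reshape(-1,2).round(1).tolist())
p=r.x;np.save("pose.npy",p)
bx=[(-.07,-W,.056),(-.07,W,.056),(.07,W,.0715),(.07,-W,.0715)];lip=[(.052,-W,.0715),(.052,W,.0715),(.07,W,.0715),(.07,-W,.0715)];bot=[(-.07,-W,0),(-.07,W,0),(.07,W,0),(.07,-W,0)]
th=1.62
def fl(r,y,n): return (-.065+r*np.cos(th)-n*np.sin(th),y,.06+r*np.sin(th)+n*np.cos(th))
flp=[fl(0,-.045,0),fl(0,.045,0),fl(.112,.045,0),fl(.112,-.045,0)]
V=[]
for c,(x0,y0,k,h,w) in {"side":(280,130,7,85,57*0+85),"wrist":(260,0,5,130,140)}.items():
    im=cv2.resize(F[c]["frame"][y0:y0+h,x0:x0+w],None,fx=k,fy=k,interpolation=cv2.INTER_CUBIC)
    for q,col in((bx,(255,0,0)),(lip,(0,255,255)),(bot,(0,255,0)),(flp,(255,0,255))):
        u=((proj(F[c],c2w(q,*p))-[x0,y0]+.5)*k).astype(int);cv2.polylines(im,[u],True,col,1)
    cv2.imwrite(f"pics/e_{c}.png",im)
E
```

```text
['side'] [ 0.5719 -0.0684 -0.1522] -8.7 [[-0.5, 0.5], [-0.3, -0.7], [0.4, -0.1], [0.3, 0.2]]
['top'] [ 0.5718 -0.0693 -0.1343] -7.7 [[1.3, 0.5], [-0.3, -0.4], [-0.1, -0.3], [-0.4, 0.2]]
['top', 'wrist'] [ 0.5718 -0.0698 -0.1204] -6.9 [[1.1, 0.7], [-0.5, -0.7], [-0.2, -0.1], [-0.5, -0.1], [3.5, -0.2], [-1.5, 0.1]]
['side', 'top', 'wrist'] [ 0.5718 -0.0697 -0.1245] -7.1 [[-1.0, 0.6], [0.1, -0.4], [-0.1, -0.1], [0.7, 0.3], [1.1, 0.7], [-0.4, -0.6], [-0.2, -0.1], [-0.4, 0.0], [3.6, -0.4], [-1.4, 0.3]]
```

View pics/e_side.png

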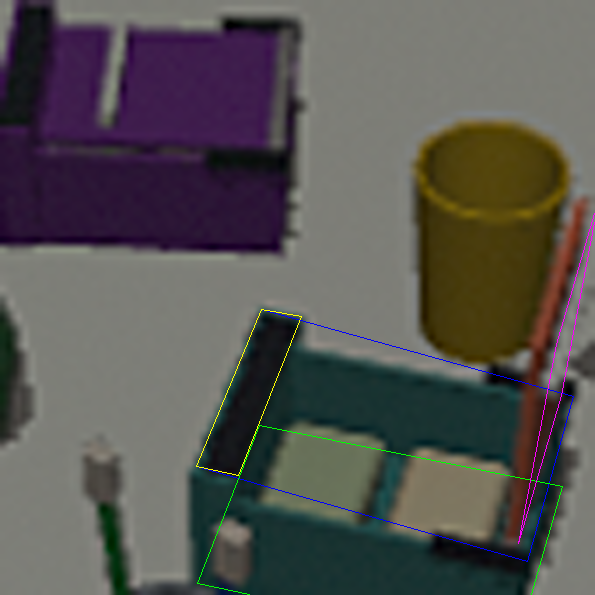

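View pics/e_wrist.png

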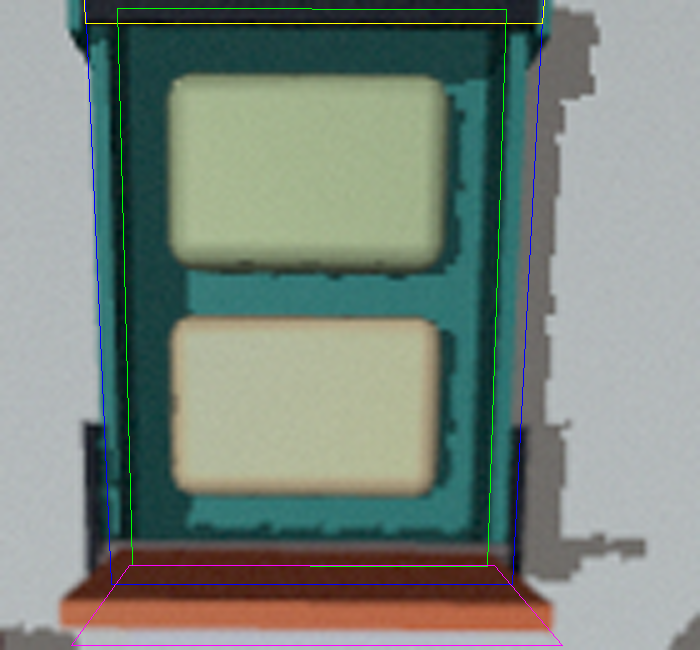

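>>> jog_arm(increments=[{"slide": [0, 2, 26], "rotation": [0, 0, 0.6]}, {"slide": [0, 2, 31], "rotation": [0, 0, 0]}, {"slide": [0, 2, 31], "rotation": [0, 0, 0]}, {"slide": [0, 2, 31], "rotation": [0, 0, 0]}, {"slide": [0, 2, 31], "rotation": [0, 0, 0]}, {"slide": [0, 0, 31], "rotation": [0, 0, 0]}, {"slide": [0, 0, 21], "rotation": [0, 0, 0]}, {"slide": [0, 0, 12], "rotation": [0, 0, 0]}, {"slide": [0, 0, 0], "rotation": [0, 0, 0]}, {"slide": [0, 0, 0], "rotation": [0, 0, 0]}])

```text
time: 4.7
tool_pos: [0.4575, -0.0611, 0.1226]
tool_rot: [-0.0, 0.998, -0.067, -0.0]
contact_force: [0.8, -0.2, 0.7]
gripper_width: 0.002
```

```bash
cat > st.py <<'E'
from h import *
p=np.load("pose.npy");u=np.array([np.cos(p[2]),np.sin(p[2])]);v=np.array([-u[1],u[0]])
hw=p[:2]-.065*u
def rep():
    s=state();d=s["tool_pos"][:2]-hw;f=s["contact_force"]
    R=cv2.Rodrigues(np.zeros(3))[0]
    from scipy.spatial.transform import Rotation as Ro
    q=s["tool_rot"];M=Ro.from_quat([q[1],q[2],q[3],q[0]]).as_matrix()
    print("t %.2f s %.1f lat %.1f z %.1f mm"%(s["time"],1e3*d@u,1e3*d@v,1e3*s["tool_pos"][2]),"F u,v,z",(f[:2]@u).round(2),(f[:2]@v).round(2),f[2].round(2),"yaw",np.degrees(np.arctan2(M[1,0],M[0,0])).round(2),"toolz",M[:,2].round(4))
E
python3 - <<'E'
from st import *
rep()
for c in("side","wrist"):
    f=optics.grab_frame(c)["frame"]; cv2.imwrite(f"pics/f_{c}.png",f if c=="wrist" else cv2.resize(f[100:260,250:470],None,fx=3,fy=3,interpolation=cv2.INTER_CUBIC))
E
```

```text
t 4.70 s -49.4 lat -5.7 z 122.6 mm F u,v,z 0.81 -0.11 0.65 yaw -7.64 toolz [-1.e-04  0.e+00 -1.e+00]
```

View pics/f_side.png

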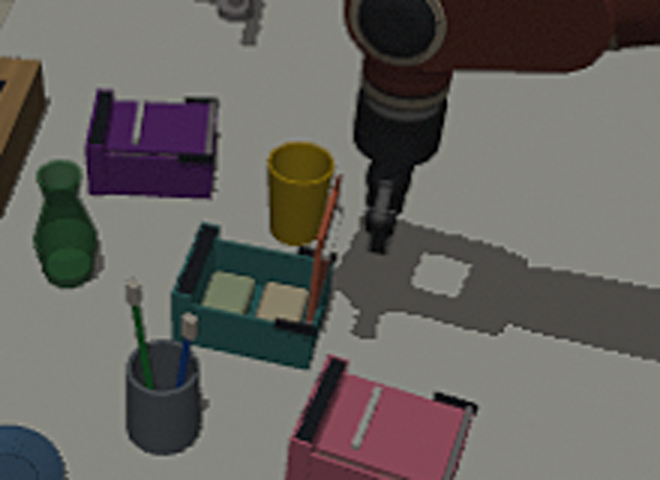

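View pics/f_wrist.png

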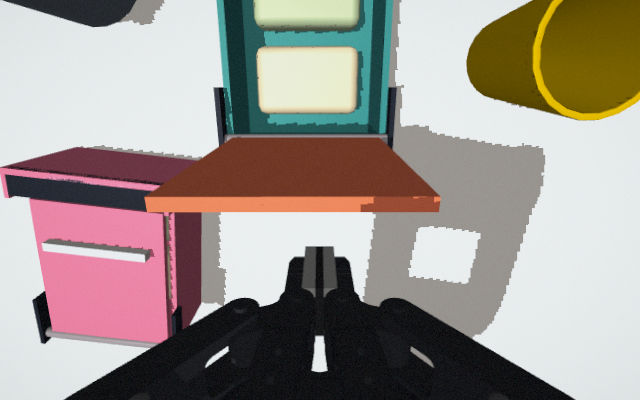

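>>> jog_arm(increments=[{"slide": [10, -3.5, 0], "rotation": [0, 0, -0.5]}, {"slide": [10, -3, 0], "rotation": [0, 0, 0]}, {"slide": [8, 0, 0], "rotation": [0, 0, 0]}, {"slide": [4, 0, 0], "rotation": [0, 0, 0]}, {"slide": [4, 0, 0], "rotation": [0, 0, 0]}, {"slide": [5.5, 0, 0], "rotation": [0, 0, 0]}, {"slide": [5.5, 0, 0], "rotation": [0, 0, 0]}, {"slide": [5.5, 0, 1], "rotation": [0, 0, 0]}, {"slide": [5.5, 0, 1], "rotation": [0, 0, 0]}, {"slide": [0, 0, 0], "rotation": [0, 0, 0]}])

```text
time: 5.63
tool_pos: [0.5165, -0.062, 0.1201]
tool_rot: [-0.0, 0.998, -0.062, 0.0]
contact_force: [0.2, -0.1, 0.2]
gripper_width: -0.001
```

```bash
python3 - <<'E'
from st import *
rep()
for c in("side","wrist"):
    f=optics.grab_frame(c)["frame"]; cv2.imwrite(f"pics/g_{c}.png",f if c=="wrist" else cv2.resize(f[120:240,270:430],None,fx=4,fy=4,interpolation=cv2.INTER_CUBIC))
E
```

```text
t 5.63 s 9.2 lat 0.8 z 120.1 mm F u,v,z 0.24 -0.07 0.16 yaw -7.13 toolz [ 0.  0. -1.]
```

View pics/g_side.png

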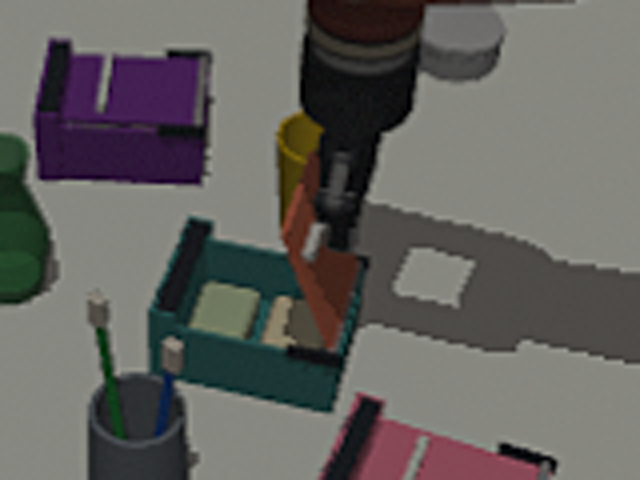

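View pics/g_wrist.png

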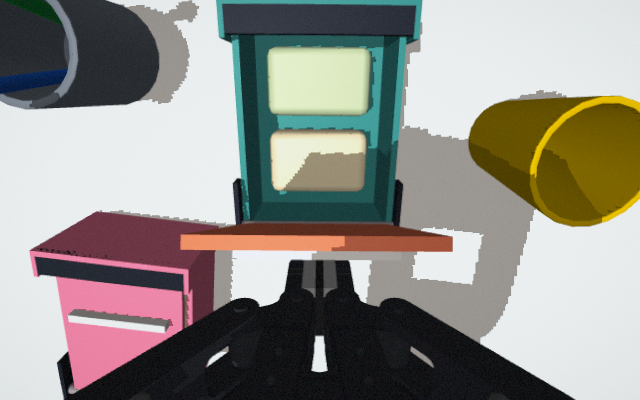

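>>> jog_arm(increments=[{"slide": [4.8, 0, 1.6], "rotation": [0, 0, 0]}, {"slide": [4.8, 0, 1.9], "rotation": [0, 0, 0]}, {"slide": [4.7, 0, 3], "rotation": [0, 0, 0]}, {"slide": [4.7, 0, 3.1], "rotation": [0, 0, 0]}, {"slide": [4.1, 0, 3.7], "rotation": [0, 0, 0]}, {"slide": [4.1, 0, 3.8], "rotation": [0, 0, 0]}, {"slide": [3.4, 0, 4.4], "rotation": [0, 0, 0]}, {"slide": [3.2, 0, 4.5], "rotation": [0, 0, 0]}, {"slide": [0, 0, 0], "rotation": [0, 0, 0]}])

```text
time: 6.48
tool_pos: [0.5492, -0.0659, 0.093]
tool_rot: [-0.0, 0.998, -0.062, -0.001]
contact_force: [-0.5, 0.4, -0.2]
gripper_width: 0.0
```

```bash
python3 - <<'E'
from st import *
rep()
for c in("side","wrist"):
    f=optics.grab_frame(c)["frame"]; cv2.imwrite(f"pics/h_{c}.png",f if c=="wrist" else cv2.resize(f[120:240,270:430],None,fx=4,fy=4,interpolation=cv2.INTER_CUBIC))
E
```

```text
t 6.48 s 42.1 lat 0.9 z 93.0 mm F u,v,z -0.51 0.38 -0.22 yaw -7.13 toolz [-1.6e-03  5.0e-04 -1.0e+00]
```

View pics/h_side.png

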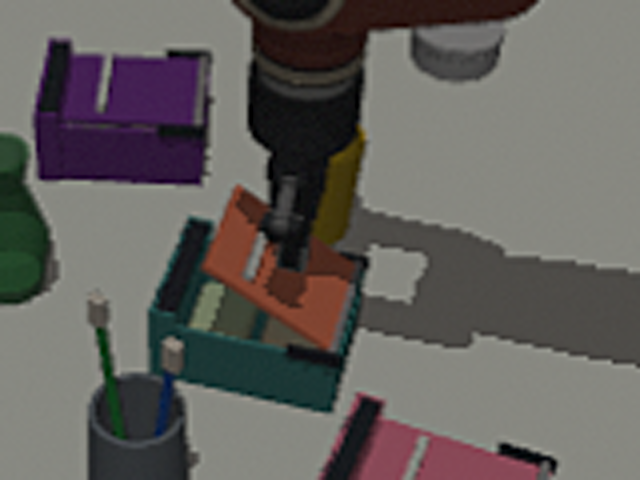

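View pics/h_wrist.png

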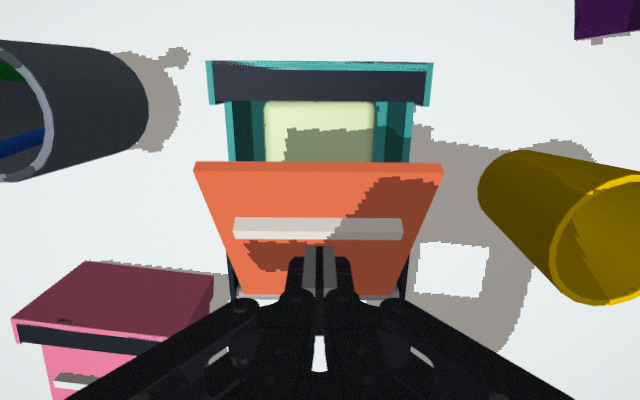

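>>> jog_arm(increments=[{"slide": [2.3, 0, 4.4], "rotation": [0, 0, 0]}, {"slide": [2.1, 0, 4.6], "rotation": [0, 0, 0]}, {"slide": [1.2, 0, 5.2], "rotation": [0, 0, 0]}, {"slide": [1, 0, 5.2], "rotation": [0, 0, 0]}, {"slide": [0.3, 0, 3], "rotation": [0, 0, 0]}, {"slide": [0, 0, 2], "rotation": [0, 0, 0]}, {"slide": [0, 0, 0], "rotation": [0, 0, 0]}])

```text
time: 7.17
tool_pos: [0.5558, -0.0667, 0.0692]
tool_rot: [-0.0, 0.998, -0.062, -0.0]
contact_force: [0.3, -0.6, 0.3]
gripper_width: -0.001
```

```bash
python3 - <<'E'
from st import *
rep()
for c in("side","wrist"):
    f=optics.grab_frame(c)["frame"]; cv2.imwrite(f"pics/i_{c}.png",f if c=="wrist" else cv2.resize(f[120:240,270:430],None,fx=4,fy=4,interpolation=cv2.INTER_CUBIC))
E
```

```text
t 7.17 s 48.8 lat 0.9 z 69.2 mm F u,v,z 0.41 -0.52 0.28 yaw -7.12 toolz [-1.e-03  2.e-04 -1.e+00]
```

View pics/i_wrist.png

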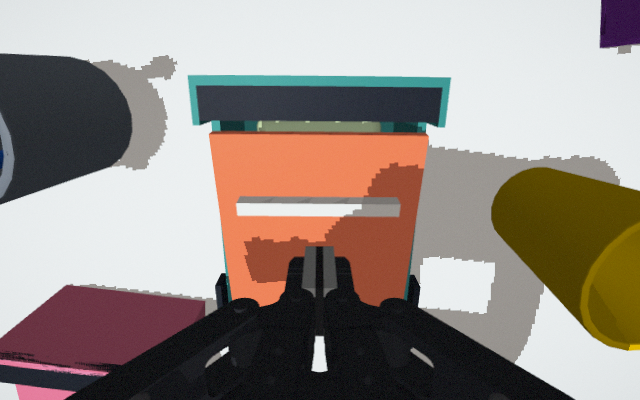

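The flap is nearly flat, with its free edge at row 132 and still short of the lip's inner edge at row 122. Next I press down gently.

>>> jog_arm(increments=[{"slide": [0, 0, 2], "rotation": [0, 0, 0]}, {"slide": [0, 0, 1.5], "rotation": [0, 0, 0]}, {"slide": [0, 0, 1], "rotation": [0, 0, 0]}, {"slide": [0, 0, 1], "rotation": [0, 0, 0]}, {"slide": [0, 0, 0], "rotation": [0, 0, 0]}])

```text
time: 7.68
tool_pos: [0.5564, -0.0669, 0.0644]
tool_rot: [0.0, 0.998, -0.062, 0.0]
contact_force: [0.7, -0.5, 0.9]
gripper_width: 0.0
```

>>> jog_arm(increments=[{"slide": [0, 0, 0.7], "rotation": [0, 0, 0]}, {"slide": [0, 0, 0], "rotation": [0, 0, 0]}])

```text
time: 7.85
tool_pos: [0.5563, -0.0668, 0.0638]
tool_rot: [0.0, 0.998, -0.062, 0.0]
contact_force: [1.7, 0.3, 1.7]
gripper_width: -0.001
```

>>> jog_arm(increments=[{"slide": [0, 0, 0.6], "rotation": [0, 0, 0]}, {"slide": [0, 0, 0], "rotation": [0, 0, 0]}])

```text
time: 8.02
tool_pos: [0.5563, -0.0668, 0.0631]
tool_rot: [0.0, 0.998, -0.062, 0.0]
contact_force: [1.1, -0.1, 1.4]
gripper_width: -0.002
```

>>> jog_arm(increments=[{"slide": [0, 0, 0.5], "rotation": [0, 0, 0]}, {"slide": [0, 0, 0], "rotation": [0, 0, 0]}])

```text
time: 8.18
tool_pos: [0.5563, -0.0668, 0.0626]
tool_rot: [0.0, 0.998, -0.062, 0.0]
contact_force: [1.4, 0.1, 2.0]
gripper_width: 0.001
```

>>> jog_arm(increments=[{"slide": [0, 0, 0.4], "rotation": [0, 0, 0]}, {"slide": [0, 0, 0], "rotation": [0, 0, 0]}])

```text
time: 8.35
tool_pos: [0.5563, -0.0669, 0.0624]
tool_rot: [0.0, 0.998, -0.062, 0.0]
contact_force: [0.8, -0.2, 2.7]
gripper_width: -0.001
```

```bash
python3 - <<'E'
from st import *
rep()
f=optics.grab_frame("wrist")["frame"]; cv2.imwrite("pics/j_wrist.png",f);rep()
g=optics.grab_frame("side")["frame"];cv2.imwrite("pics/j_side.png",cv2.resize(g[150:230,290:390],None,fx=6,fy=6,interpolation=cv2.INTER_CUBIC));rep()
E
```

```text
t 8.35 s 49.2 lat 0.9 z 62.4 mm F u,v,z 0.85 -0.08 2.71 yaw -7.13 toolz [ 2.e-04 -0.e+00 -1.e+00]
t 8.40 s 49.2 lat 0.9 z 62.4 mm F u,v,z 1.88 -0.65 2.27 yaw -7.12 toolz [ 3.e-04 -0.e+00 -1.e+00]
t 8.45 s 49.3 lat 0.9 z 62.4 mm F u,v,z 0.78 -0.59 2.53 yaw -7.13 toolz [ 3.e-04 -1.e-04 -1.e+00]
```

View pics/j_wrist.png

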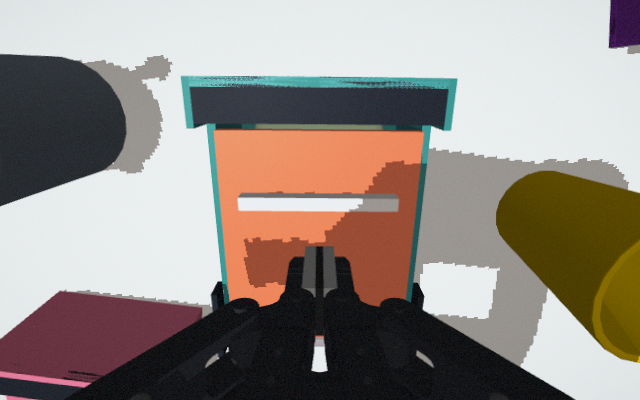

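View pics/j_side.png

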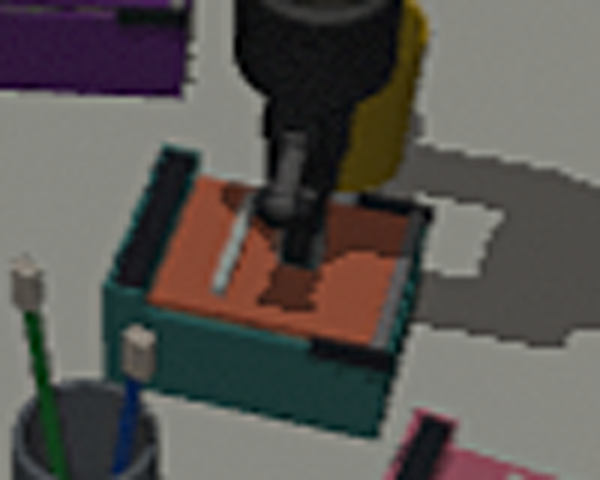

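The flap lies flat, and the lip is clear just ahead of its free edge. I press a touch more, then advance towards the ridge.

>>> jog_arm(increments=[{"slide": [0, 0, 0.5], "rotation": [0, 0, 0]}, {"slide": [0, 0, 0], "rotation": [0, 0, 0]}])

```text
time: 8.62
tool_pos: [0.5563, -0.0669, 0.0622]
tool_rot: [0.0, 0.998, -0.062, 0.0]
contact_force: [0.0, -0.3, 5.3]
gripper_width: 0.005
```

>>> jog_arm(increments=[{"slide": [3, 0, 0], "rotation": [0, 0, 0]}, {"slide": [3, 0, 0], "rotation": [0, 0, 0]}, {"slide": [3, 0, 0], "rotation": [0, 0, 0]}, {"slide": [3, 0, 0], "rotation": [0, 0, 0]}, {"slide": [2, 0, 0], "rotation": [0, 0, 0]}, {"slide": [0, 0, 0], "rotation": [0, 0, 0]}])

```text
time: 9.12
tool_pos: [0.5698, -0.0686, 0.0621]
tool_rot: [0.0, 0.998, -0.062, -0.001]
contact_force: [-1.7, 0.8, 6.3]
gripper_width: 0.0
```

```bash
python3 - <<'E'
from st import *
rep()
f=optics.grab_frame("wrist")["frame"]; cv2.imwrite("pics/k_wrist.png",f);rep()
E
```

```text
t 9.12 s 62.9 lat 0.8 z 62.1 mm F u,v,z -1.81 0.61 6.27 yaw -7.11 toolz [-0.0016 -0.     -1.    ]
t 9.17 s 62.9 lat 0.8 z 62.1 mm F u,v,z -2.24 0.23 6.34 yaw -7.12 toolz [-1.3e-03 -1.0e-04 -1.0e+00]
```

View pics/k_wrist.png

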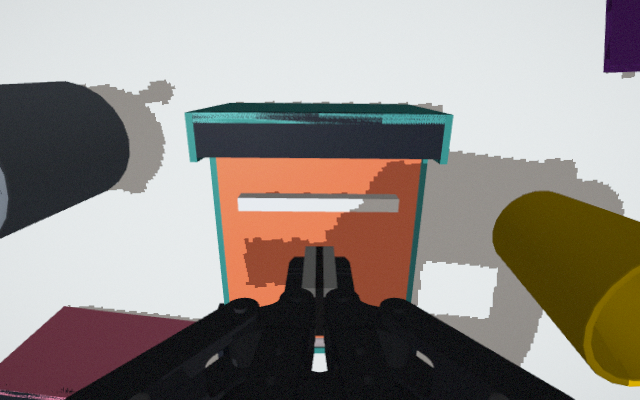

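Friction carried the flap along with the tip: the ridge stayed at row 203 and the edge is now under the lip. I'll ease the press slightly, run up to the ridge, and finish the push there.

>>> jog_arm(increments=[{"slide": [0, 0, -0.5], "rotation": [0, 0, 0]}, {"slide": [0, 0, 0], "rotation": [0, 0, 0]}])

```text
time: 9.33
tool_pos: [0.5698, -0.0686, 0.0623]
tool_rot: [0.0, 0.998, -0.062, -0.0]
contact_force: [-1.2, -0.8, 4.8]
gripper_width: -0.0
```

>>> jog_arm(increments=[{"slide": [3, 0, 0], "rotation": [0, 0, 0]}, {"slide": [3, 0, 0], "rotation": [0, 0, 0]}, {"slide": [3, 0, 0], "rotation": [0, 0, 0]}, {"slide": [3, 0, 0], "rotation": [0, 0, 0]}, {"slide": [0, 0, 0], "rotation": [0, 0, 0]}])

```text
time: 9.75
tool_pos: [0.5811, -0.0699, 0.062]
tool_rot: [-0.0, 0.998, -0.062, -0.002]
contact_force: [-4.0, 0.3, 5.8]
gripper_width: -0.0
```

```bash
python3 - <<'E'
from st import *
rep()
f=optics.grab_frame("wrist")["frame"]; cv2.imwrite("pics/l_wrist.png",f);rep()
E
```

```text
t 9.75 s 74.2 lat 1.0 z 62.0 mm F u,v,z -3.97 -0.18 5.8 yaw -7.12 toolz [-3.4e-03  6.0e-04 -1.0e+00]
t 9.80 s 74.2 lat 0.9 z 62.0 mm F u,v,z -3.07 -0.76 6.24 yaw -7.12 toolz [-3.1e-03  5.0e-04 -1.0e+00]
```

View pics/l_wrist.png

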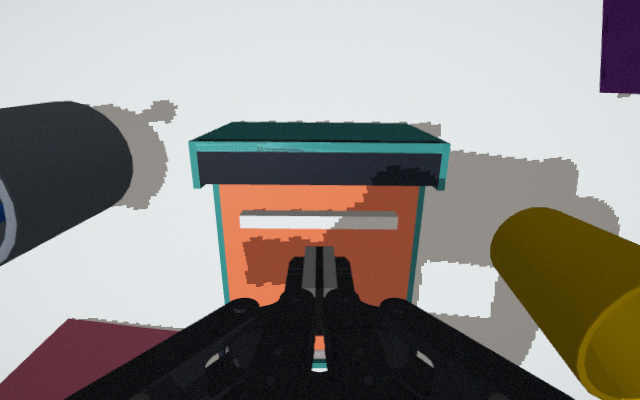

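>>> jog_arm(increments=[{"slide": [2, 0, -0.4], "rotation": [0, 0, 0]}, {"slide": [2, 0, 0], "rotation": [0, 0, 0]}, {"slide": [2, 0, 0], "rotation": [0, 0, 0]}, {"slide": [1.5, 0, 0], "rotation": [0, 0, 0]}, {"slide": [1, 0, 0], "rotation": [0, 0, 0]}, {"slide": [0, 0, 0], "rotation": [0, 0, 0]}])

```text
time: 10.3
tool_pos: [0.5905, -0.0711, 0.0623]
tool_rot: [-0.0, 0.998, -0.062, 0.0]
contact_force: [-1.7, 0.5, 2.2]
gripper_width: 0.003
```

>>> jog_arm(increments=[{"slide": [1, 0, 0], "rotation": [0, 0, 0]}, {"slide": [0, 0, 0], "rotation": [0, 0, 0]}])

```text
time: 10.47
tool_pos: [0.5915, -0.0712, 0.0624]
tool_rot: [-0.0, 0.998, -0.062, 0.0]
contact_force: [-1.6, 0.9, 1.8]
gripper_width: 0.001
```

>>> jog_arm(increments=[{"slide": [1, 0, 0], "rotation": [0, 0, 0]}, {"slide": [0, 0, 0], "rotation": [0, 0, 0]}])

```text
time: 10.63
tool_pos: [0.5916, -0.0712, 0.0622]
tool_rot: [-0.0, 0.998, -0.062, -0.001]
contact_force: [-3.9, 1.8, 3.7]
gripper_width: 0.002
```

```bash
python3 - <<'E'
from st import *
rep()
f=optics.grab_frame("wrist")["frame"]; cv2.imwrite("pics/m_wrist.png",f);rep()
E
```

```text
t 10.63 s 84.8 lat 1.0 z 62.2 mm F u,v,z -4.14 1.27 3.7 yaw -7.12 toolz [-2.2e-03  4.0e-04 -1.0e+00]
t 10.68 s 84.9 lat 1.0 z 62.2 mm F u,v,z -4.91 0.35 3.64 yaw -7.12 toolz [-2.e-03  4.e-04 -1.e+00]
```

View pics/m_wrist.png

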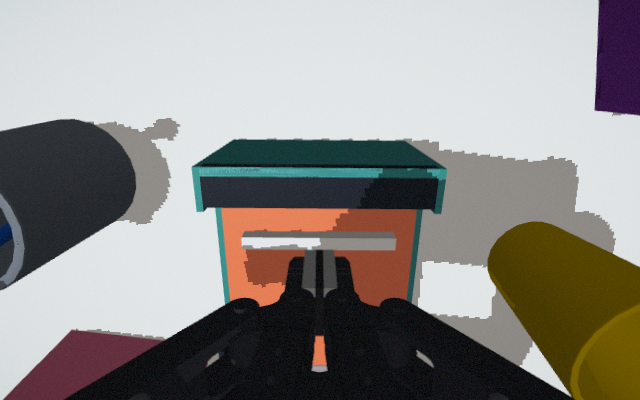

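The tip is against the ridge (row 247) at s=84.9 mm, and the computed fully-home value is 85. I'll push further in small steps to confirm the stop.

>>> jog_arm(increments=[{"slide": [1, 0, 0], "rotation": [0, 0, 0]}, {"slide": [0, 0, 0], "rotation": [0, 0, 0]}])

```text
time: 10.85
tool_pos: [0.5917, -0.0712, 0.0619]
tool_rot: [-0.0, 0.998, -0.062, -0.002]
contact_force: [-6.6, -0.0, 4.2]
gripper_width: -0.003
```

>>> jog_arm(increments=[{"slide": [1, 0, 0], "rotation": [0, 0, 0]}, {"slide": [0, 0, 0], "rotation": [0, 0, 0]}])

```text
time: 11.02
tool_pos: [0.5918, -0.0712, 0.0617]
tool_rot: [-0.0, 0.998, -0.062, -0.004]
contact_force: [-9.9, 1.2, 5.8]
gripper_width: 0.002
```

>>> jog_arm(increments=[{"slide": [1, 0, 0], "rotation": [0, 0, 0]}, {"slide": [0, 0, 0], "rotation": [0, 0, 0]}])

```text
time: 11.18
tool_pos: [0.5918, -0.0712, 0.0615]
tool_rot: [-0.0, 0.998, -0.062, -0.005]
contact_force: [-12.8, 0.9, 8.6]
gripper_width: 0.001
```

The ridge did not move between 7 N and 13 N, so the flap is at its stop. Now I unload and lift off.

>>> jog_arm(increments=[{"slide": [-2.5, 0, 0], "rotation": [0, 0, 0]}, {"slide": [-0.8, 0, -0.5], "rotation": [0, 0, 0]}, {"slide": [0, 0, -2], "rotation": [0, 0, 0]}, {"slide": [0, 0, -5], "rotation": [0, 0, 0]}, {"slide": [-2, 0, -12], "rotation": [0, 0, 0]}, {"slide": [-10, 0, -20], "rotation": [0, 0, 0]}, {"slide": [-15, 0, -30], "rotation": [0, 0, 0]}, {"slide": [-20, 0, -35], "rotation": [0, 0, 0]}, {"slide": [-20, 0, -35], "rotation": [0, 0, 0]}, {"slide": [-10, 0, -20], "rotation": [0, 0, 0]}, {"slide": [0, 0, 0], "rotation": [0, 0, 0]}])

```text
time: 12.1
tool_pos: [0.5182, -0.0624, 0.2308]
tool_rot: [0.001, 0.998, -0.062, 0.007]
contact_force: [0.9, -0.2, -0.1]
gripper_width: -0.001
```

```bash
python3 - <<'E'
from st import *
from fit import c2w
rep()
F={c:optics.grab_frame(c) for c in("wrist","side","top")}
cv2.imwrite("pics/n_wrist.png",F["wrist"]["frame"]);cv2.imwrite("pics/n_side.png",cv2.resize(F["side"]["frame"][110:260,230:430],None,fx=4,fy=4,interpolation=cv2.INTER_CUBIC));cv2.imwrite("pics/n_top.png",F["top"]["frame"])
print([(c,round(r["score"],2),r["uv"]) for c in F for r in place_of("ridge",c)])
for sl in(0,.018):print(sl,[(c,proj(F[c],c2w((-.065+.081+sl,0,.0695),*p))[0].round(1)) for c in F])
E
```

```text
t 12.10 s 10.9 lat 0.6 z 230.8 mm F u,v,z 0.96 -0.11 -0.13 yaw -7.12 toolz [ 0.0144 -0.0038 -0.9999]
[('wrist', 0.68, [179.0, 253.0]), ('wrist', 0.6, [315.2, 80.4]), ('side', 0.84, [293.8, 141.6]), ('side', 0.79, [323.9, 187.5]), ('side', 0.72, [372.3, 238.4]), ('top', 0.96, [292.8, 261.4]), ('top', 0.6, [426.3, 158.0]), ('top', 0.59, [348.8, 203.5])]
0 [('wrist', array([319.1, 102.1])), ('side', array([330. , 188.6])), ('top', array([350.7, 211.7]))]
0.018 [('wrist', array([319.2,  80.8])), ('side', array([324. , 187.4])), ('top', array([351.4, 205.5]))]
```

View pics/n_wrist.png

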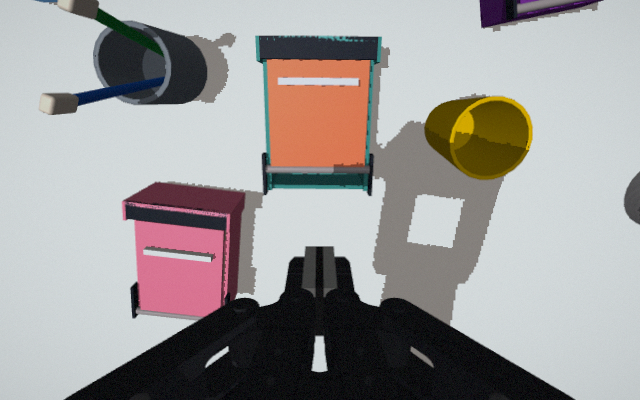

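View pics/n_side.png

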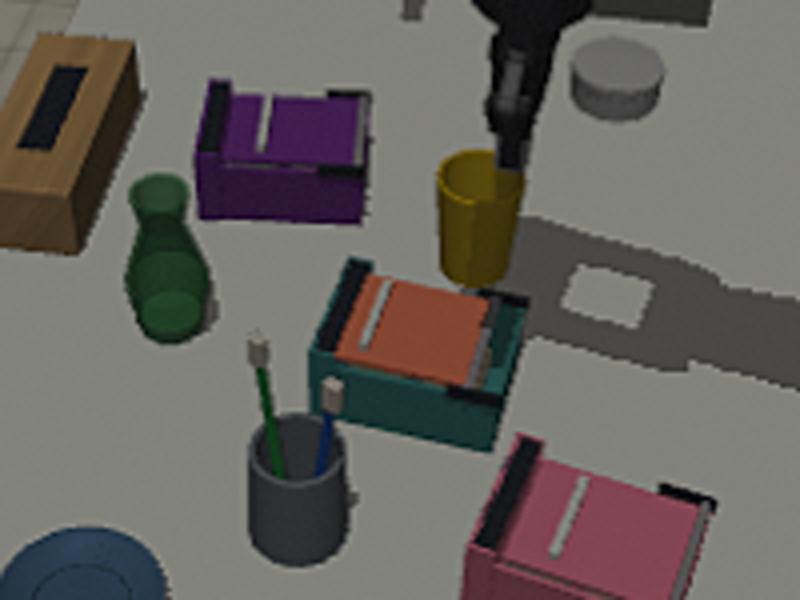

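View pics/n_top.png

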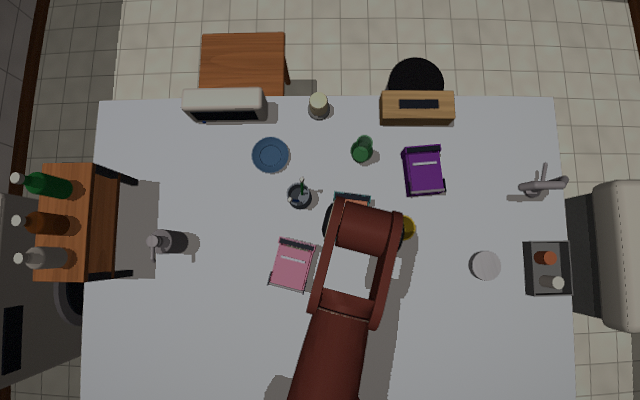

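The flap stays flat and tucked. The ridge is at (315,80) in the wrist view and (324,187) in the side view; both match the model for slide = 18 mm. Everything else stands where it was, and the arm is clear, so I'm handing in.

```bash
python3 -c "
from st import *
print(manip.job_done());rep()"
```

```text
the job is handed in; nothing more can be done
None
the job is handed in; nothing more can be done
```

The soap case is closed. The coral flap lies flat, its free edge is tucked under the dark lip, and it stayed shut after I lifted the fingers clear. I handed the job in at about 12 s.

- **How it went:** With the fingers shut I pushed the flap over and pressed it flat. While it was held down, friction under the fingertips slid it most of the way, and probably all of it, before they reached the white ridge. I then pushed on the ridge, and it did not move as the force rose from about 7 N to 13 N, so the flap is at its stop. The highest reading at the end of a move was about 13 N along the slide and 9 N downward.
- **Last checks:** With the arm clear, the wrist camera had the ridge at row 80.4 (80.8 predicted for fully home, 102 for drawn back). The side camera had it at (323.9, 187.5), against (324.0, 187.4) predicted. At the stop the fingertip stood within 0.2 mm of where fully home should put it. The tumbler, brush stand, vase, saucer, tin, dispenser and both look-alike cases appear unmoved.
- **What disagreed:**
    - My first fit of the case position from the networks' points was off by up to 5 pixels. I refitted it from the lip corners; one corner in the wrist view still missed by 3.6 pixels.
    - In the last top view the arm hid most of the case, so I did not rely on its ridge reading.

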